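Slide the splint blank out over the ledge end

ROBOT

A 6-joint arm with a two-finger parallel gripper is mounted at the origin on the work surface. World frame = base frame: x ahead of the robot, y to its left, z up, the work surface at z = 0. Lengths are in m, angles in rad, forces in N, time in s.
With the tool pointing down it reaches from about 0.3 to 1 m from the base axis. Payload 5.1 kg.
Tool frame: the origin (TCP) lies midway between the tips of the shut fingers; the grasp point (between the pads) lies robot.tcp_to_grasp behind it (robot.tcp_to_grasp is the distance from the TCP to the grasp point, in m); y points along the fingers, x is the direction in which the jaws open and shut, and the axes are right-handed (so a half turn about y gives the same grasp; the last joint's range is limited). The gripper opens to 95 mm and grips with 3 to 60 N. Pads are 20 mm wide; open, the fingers measure 119 mm over their backs; the gripper's body (75 mm by 180 mm) begins 59 mm behind the grasp point.
Start: joints at [1.123, 0.124, 1.65, -0, 1.367, -0.083], TCP at [0.232, 0.607, 0.19] pointing down, gripper open.
Joint ranges: [-2.61, 2.61], [-1.02, 2.33], [0.03, 2.71], [-1.35, 4.49], [0.32, 2.68], [-2.91, 2.91]. Speed limits (rad/s): [2.57, 2.57, 3.14, 3.14, 3.14, 3.14].

INTERFACE

Orientations are given as [roll, pitch, yaw] about the fixed x, y, z axes, in that order (R = Rz(yaw) Ry(pitch) Rx(roll)).
In Python, from cell import readout, optics, robot, regions_of gives the robot as it stands.
- The arm moves only by the tool carry_out, never from a script. Its arguments are lists of equal length, an entry for each row: "dp": the shift along the tool's x, y, z in cm, a list of three; "rotation": the turn, a rotation vector about the tool's x, y, z in rad, a list of three; "grip": the finger opening in cm, from 0 to 9.51. A call has 1 to 5 rows; each row is the pose to reach, as a shift and turn from the pose commanded when the call began, along the tool's axes at that moment; what a row does not reach only later rows make up. A row lasts 1/12 s, in which the tool goes at most 41.7 mm and 7.16 degrees, less where a joint would pass 70% of its speed; a pose out of reach is approached as far as the arm can. A call with a gripper value outside its range is refused whole. The fingers move at their own pace and stop on an object; "force" is the grip in N (left out, the last holds). Time passes only in rows, so rows that repeat a pose let the fingers close. It gives the time, the measured TCP pose, the force and the opening at its end, in the units of the state.
- readout.state(): the state, without advancing time (a new reading comes with each control period).
- optics.grab_frame(name): name is "scene" or "top"; returns a dict with "image" (480x640x3 uint8, red, green, blue), "depth" (480x640 float32, m along the optical axis (not along the pixel's ray), 0 where there is no reading), "fx", "fy", "cx", "cy" (pixels), "origin" and "rotation" of the camera in the world. Camera axes: x right, y down, z forward; pixel columns grow to the right and rows downward; lengths in m; the calibration is good to about 2 mm. A picture is of the moment at which its call begins.
- robot.finish_job(): hands the job in, once; it reports no verdict.
Trained networks look in a picture, given as the dict that the camera call returned (one of the last four; its "shot" number tells which), for a name from the list of things; names that differ only in an ending like _2 or _b are one class to them, and where a whole thing is asked for, a point or a joint stands for the part that bears it (a point fixed in the world has none). Each returns a list of dicts, best first, with "p" (0 to 1); they miss things now and then, are a little off and sometimes report something else, mostly with a low value. They report only what shows in the picture. A call takes as long as a camera call. They do not tell look-alikes from the thing itself.
- regions_of(picture, query): "region" (480x640 bool, what is visible of it) and "pixel" ([column, row] in pixels, amid what is visible of it).
The state is a dict: "time": time; "q": joint angles; "qd": joint speeds; "joint_efforts": joint torques, N m; "position": TCP position; "eef_rot": TCP orientation; "wrist_force": force on the tool from outside, world axes, zero at the start; "wrist_torque": the same for the moment, N m; "grip_width": finger opening in m.
Only numpy, scipy, OpenCV 4.12 (cv2) and the standard library are available. Lean on these libraries where they do the work, as an engineer would, in place of code of your own. Each camera call takes 0.05 s, during which the arm holds its last target. There are 200 camera calls.

TASK

On the raised ledge lies a rectangular white splint blank. With the fingertips only, first push it back until its long side lies flat against the strip on the ledge, then push it along the strip until about a third of it hangs out over the ledge end beside which the dental cast stands, so that its edge can be taken there, its long side still against the strip. Do not lift or tip the blank, leave everything else where it stands, and finish clear of it all.

Things in the scene. Friction and masses are not known exactly. Their poses are not given: they have to be found in the camera images.
- ledge: Fixed raised ledge, grey top, black edge: 380 mm long (its y, ends at +-190), 210 deep (x -65 front to +145), flat top 50 mm above the bench. An aluminium strip, 12 mm high above the top, 6 thick, runs the whole length, front face at x = +65. Both ends open. Origin on the bench under mid-length; x away from the robot, y left, z up. Place and yaw vary.
- ledge_left_end (a point): Point on the left end edge of the ledge's top, at ledge x = 0, y = +190, z = 50 mm.
- ledge_right_end (a point): Point on the right end edge of the ledge's top, at ledge x = 0, y = -190, z = 50 mm.
- blank: Loose rectangular white plastic splint blank lying flat on the ledge in front of the strip, some 20 mm off it and turned a little: 80 mm (its x) by 100 mm (its y) by 6 mm thick, about 60 g, slides easily. Origin: centre of its underside; x points towards the strip, y left along the ledge, z up.
- blank_left_edge (a point): Middle of the blank's left short edge, half-way up (blank x = 0, y = +50, z = 3 mm).
- blank_right_edge (a point): Middle of the blank's right short edge, half-way up (blank x = 0, y = -50, z = 3 mm).
- blank_far_left (a point): Left corner of the blank's long side that faces the strip (blank x = +40, y = +50, z = 3 mm).
- blank_far_right (a point): Right corner of the blank's long side that faces the strip (blank x = +40, y = -50, z = 3 mm).
- cast: Loose dental cast of beige stone: a jaw model with a horseshoe of teeth, 64 by 68 mm, 41 mm high, standing on the bench about 100 mm beyond one end of the ledge, left or right; it marks the end over which the blank must hang. Origin: centre of its underside.
- articulator: Loose black articulator (hinged jaw frame) with metal mounting discs, 85 by 58 mm, 88 mm high, on the bench about 100 mm beyond the other end of the ledge. Origin: centre of its underside.
- bur_block: Loose aluminium block with small upright burs, 32 by 70 mm, 39 mm high, standing on the ledge behind the strip. Origin: centre of its underside.
- wax_jar: Loose small amber jar, 44 mm across, 42 mm high, standing on the ledge behind the strip. Origin: centre of its underside.
- round_blank: Loose round white blank, 90 mm across, 5 mm thick, lying on the bench between robot and ledge, left. Not the one to push. Origin: centre of its underside.
- wax_knife: Loose wax knife, dark handle and thin steel blade, 170 mm long, 9 mm high, lying on the bench between robot and ledge, right. Origin at its underside.
- tumbler: Loose glass tumbler, 72 mm across, 95 mm high, standing far to the right on the bench. Origin: centre of its underside.
Not all that is in view belongs to the job. Leave any black look-alike of the blank alone.

How it is judged:
On the way:
1. the blank lies with its long side against the strip (both far corners within 5 mm), still wholly on the ledge (x of each of blank_far_left, blank_far_right in the frame of ledge above 0.06 m and y of blank_left_edge in the frame of ledge below 0.195 m and y of blank_right_edge in the frame of ledge above -0.195 m), for 0.2 s.
At the end, for the whole second after the job is handed in: The blank lies flat and still on the ledge, overhanging the end beside the cast by 22 to 44 mm (about a third of its 100 mm), with both corners of its far long side within 8 mm of the strip (((y of cast in the frame of ledge above 0 m and y of blank_left_edge in the frame of ledge between 0.212 and 0.234 m) or (y of cast in the frame of ledge below 0 m and y of blank_right_edge in the frame of ledge between -0.234 and -0.212 m)) and x of each of blank_far_left, blank_far_right in the frame of ledge above 0.057 m and z of blank in the frame of ledge between 0.047 and 0.053 m and angle between blank's own z axis and vertical below 0.05 rad and linear speed of blank below 0.01 m/s); the robot touches nothing.
It fails at once if a part of the robot other than the fingers pushes the blank (contact force between the arm and blank above 1 N).
It fails at once if the blank is lifted more than 8 mm off the ledge (z of blank in the frame of ledge above 0.058 m).
It fails at once if the blank is tipped (more than 0.12 rad) (angle between blank's own z axis and vertical above 0.12 rad).
It fails at once if another loose thing is moved more than 15 mm (distance of any of cast, articulator, bur_block, wax_jar, round_blank, wax_knife, tumbler from where it was at the start of the episode above 0.015 m).
It also fails if it takes over 59 s, if anything falls off the work surface, if the arm or the gripper's body presses on something with over 40 N, if the wrist force passes 120 N, or if a joint passes its speed limit or range.

## Working session

There is one attempt and no reset: what is moved stays moved. The work goes in short steps, Python scripts to look and compute and a tool call to move; the robot and the scene stay as the last step left them, time stands still between calls to the robot, and variables do not carry over. Pictures are saved under pics/ and viewed, about 8 in all and at most 12, crops included, and the job is handed in when it is done.

Besides the shell and the picture viewer there is one more tool, called after "Call:" by a JSON object that holds its "api" and its "payload". carry_out: Moves the arm, as the interface text tells. Its arguments: {"type":"object","properties":{"dp":{"type":"array","items":{"type":"array","items":{"type":"number"}}},"rotation":{"type":"array","items":{"type":"array","items":{"type":"number"}}},"grip":{"type":"array","items":{"type":"number"}},"force":{"type":"number"}},"required":["dp","rotation","grip"]}

```bash
mkdir -p pics; ls
cat > h.py <<'E'
import numpy as np, cv2
from cell import readout, optics, robot, regions_of
def pts(f,mask=None):
    d=f["depth"]; m=(d>0) if mask is None else (d>0)&mask
    v,u=np.nonzero(m); z=d[v,u]
    c=np.stack([(u-f["cx"])/f["fx"]*z,(v-f["cy"])/f["fy"]*z,z],1)
    return c@np.array(f["rotation"]).T+np.array(f["origin"]),u,v
def save(f,n): cv2.imwrite("pics/"+n,np.ascontiguousarray(f["image"][:,:,::-1]))
E
python3 - <<'E'
from h import *
np.set_printoptions(precision=4,suppress=True)
s=readout.state(); print(s["position"],s["eef_rot"],robot.tcp_to_grasp)
for n in("top","scene"):
    f=optics.grab_frame(n); save(f,n+".png"); print(n,f["origin"],f["fx"])
    for q in ("ledge","blank","cast","articulator","bur_block","wax_jar","round_blank","wax_knife"):
        for r in regions_of(f,q)[:3]:
            P,_,_=pts(f,r["region"]); print(q,round(r["p"],2),r["pixel"],r["region"].sum(),np.median(P,0) if len(P) else None)
E
```

```text
pics
[0.2316 0.6066 0.1889] [-1.5706  0.002   1.206 ] 0.0188
top [ 0.3805 -0.0891  1.0563] 474.0122074790376Traceback (most recent call last):
  File "<stdin>", line 8, in <module>
  File "h.py", line 7, in pts
    return c@np.array(f["rotation"]).T+np.array(f["origin"]),u,v
           ~~~~~~~~~~~~~~~~~~~~~~~~~~~^~~~~~~~~~~~~~~~~~~~~~
ValueError: operands could not be broadcast together with shapes (14098,) (3,)
```

```bash
python3 - <<'E'
s=open('h.py').read()
s=s.replace('np.array(f["rotation"]).T','Rot.from_euler("xyz",f["rotation"]).as_matrix().T').replace("import numpy as np, cv2","import numpy as np, cv2\nfrom scipy.spatial.transform import Rotation as Rot")
open('h.py','w').write(s)
E
python3 - <<'E'
from h import *
np.set_printoptions(precision=4,suppress=True)
for n in("top","scene"):
    f=optics.grab_frame(n); save(f,n+".png"); print(n,f["origin"],f["rotation"],f["fx"])
    for q in ("ledge","blank","cast","articulator","bur_block","wax_jar","round_blank","wax_knife"):
        for r in regions_of(f,q)[:3]:
            P,_,_=pts(f,r["region"]); print(q,round(r["p"],2),r["pixel"],r["region"].sum(),np.median(P,0) if len(P) else None)
E
```

```text
top [ 0.3805 -0.0891  1.0563] [-2.9926  0.0064 -1.5635] 474.0122074790376
ledge 0.66 [278.0, 213.8] 14347 [0.5919 0.0159 0.05  ]
ledge 0.28 [290.6, 232.1] 1728 [ 0.549  -0.0118  0.0558]
blank 0.93 [289.7, 327.7] 1737 [ 0.3467 -0.0095  0.0055]
blank 0.89 [289.4, 233.1] 1725 [ 0.5489 -0.0115  0.0558]
blank 0.85 [425.5, 324.8] 1743 [ 0.356  -0.3021  0.0056]
cast 0.97 [414.1, 244.4] 918 [ 0.5286 -0.2756  0.0284]
bur_block 0.75 [331.9, 189.2] 533 [ 0.6434 -0.0966  0.0697]
wax_jar 0.62 [241.1, 176.2] 376 [0.6622 0.0911 0.0908]
wax_jar 0.24 [289.9, 235.2] 1748 [ 0.5489 -0.0116  0.0558]
round_blank 0.75 [215.7, 333.8] 1365 [0.3395 0.1623 0.0045]
wax_knife 0.79 [349.7, 326.3] 369 [ 0.3524 -0.1355  0.0068]
scene [1.2258 0.2436 0.7952] [-2.3443 -0.0038  2.0275] 504.42856971581233
ledge 0.63 [368.0, 282.9] 13813 [0.6093 0.0436 0.0512]
blank 0.88 [282.9, 188.6] 787 [ 0.3585 -0.2988  0.0075]
blank 0.75 [395.9, 215.3] 979 [ 0.3504 -0.0058  0.0074]
blank 0.6 [360.3, 257.7] 1469 [ 0.5502 -0.0098  0.0572]
cast 0.65 [253.4, 224.7] 851 [ 0.5379 -0.2732  0.0289]
articulator 0.71 [497.3, 339.1] 2292 [0.6283 0.2939 0.0756]
bur_block 0.98 [296.9, 273.2] 653 [ 0.6497 -0.0914  0.0705]
wax_jar 0.73 [386.6, 312.4] 621 [0.6754 0.097  0.0901]
round_blank 0.58 [467.7, 238.0] 897 [0.3413 0.1653 0.0063]
round_blank 0.43 [193.7, 163.0] 1148 [ 0.4335 -0.5091  0.0678]
wax_knife 0.73 [341.3, 206.7] 225 [ 0.3553 -0.1337  0.0087]
```

View pics/top.png

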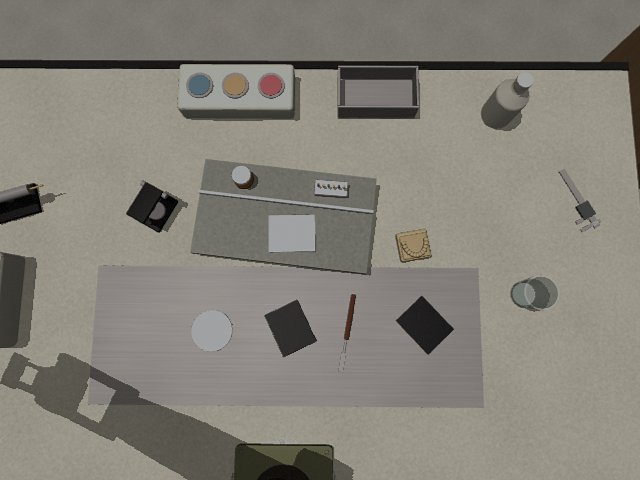

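View pics/scene.png

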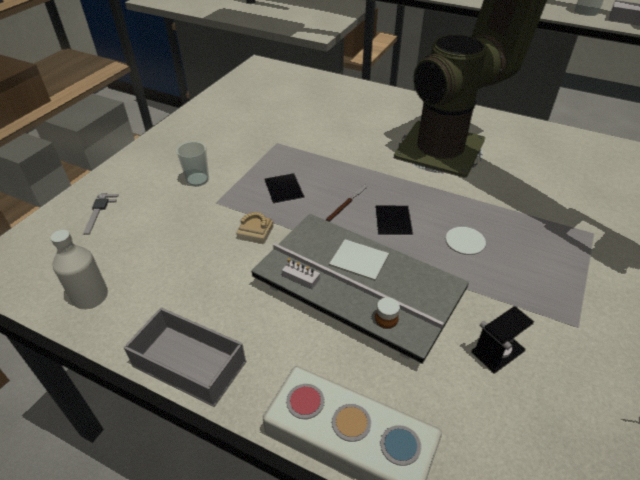

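Top view: the white rectangular blank is on the ledge at (291,233). Other candidates are black plates at (290,328) and (425,325) and the round white blank at (212,331), all on the bench, so I choose (291,233). The cast is on the right at (414,245), so the blank goes to the −y end.

```bash
cat >> h.py <<'E'
def rect(P):
    (c,wh,a)=cv2.minAreaRect((P[:,:2]*1000).astype(np.float32)); return cv2.boxPoints((c,wh,a)),c,wh
def blankmask(f):
    # bright, unsaturated, on the ledge (z ~0.056)
    H=np.zeros(f["depth"].shape,bool); P,u,v=pts(f)
    im=f["image"].astype(int)[v,u]
    k=(P[:,2]>.05)&(P[:,2]<.062)&(im.min(1)>150)&(im.max(1)-im.min(1)<40)&(P[:,0]>.42)&(P[:,0]<.75)&(abs(P[:,1])<.3)
    H[v[k],u[k]]=1
    n,l,st,_=cv2.connectedComponentsWithStats(cv2.morphologyEx(H.astype(np.uint8),cv2.MORPH_OPEN,np.ones((5,5))))
    return l==1+np.argmax(st[1:,4])
E
python3 - <<'E'
from h import *
np.set_printoptions(precision=1,suppress=True)
f=optics.grab_frame("top")
P,u,v=pts(f)
roi=(abs(P[:,1])<.26)&(P[:,0]>.42)&(P[:,0]<.8)
L=P[roi&(P[:,2]>.043)&(P[:,2]<.057)]
# keep biggest blob
print("ledge",*[x for x in rect(L)])
r=[r for r in regions_of(f,"ledge")][0]["region"]; Q,_,_=pts(f,r); Q=Q[(Q[:,2]>.045)&(Q[:,2]<.057)]; print("ledge region",*rect(Q))
S=P[roi&(P[:,2]>.0595)&(P[:,2]<.0645)]; 
vx,vy,x0,y0=cv2.fitLine((S[:,:2]*1000).astype(np.float32),cv2.DIST_HUBER,0,.01,.01).ravel(); print("strip",len(S),vx,vy,x0,y0,np.degrees(np.arctan2(vx,vy)))
B,_,_=pts(f,blankmask(f)); print("blank",len(B),np.median(B,0)*1000,*rect(B))
im=f["image"][150:290,180:390,::-1]; cv2.imwrite("pics/crop.png",cv2.resize(im,None,fx=3.5,fy=3.5))
E
```

```text
ledge [[ 455.4 -248.6]
 [ 665.6 -272.4]
 [ 724.6  248. ]
 [ 514.4  271.8]] (590.0079345703125, -0.300872802734375) (523.7826538085938, 211.5318145751953)
ledge region [[ 464.2 -171.6]
 [ 674.2 -195.4]
 [ 717.1  182.9]
 [ 507.   206.7]] (590.634765625, 5.644866943359375) (380.7356872558594, 211.41329956054688)
strip 525 0.11564081 0.9932911 617.66504 0.96459407 6.6405873
blank 1643 [548.9 -11.8  55.9] [[509.1  35.1]
 [511.5 -62.1]
 [589.9 -60.2]
 [587.5  37.1]] (549.474853515625, -12.532325744628906) (78.4183578491211, 97.25650024414062)
```

View pics/crop.png

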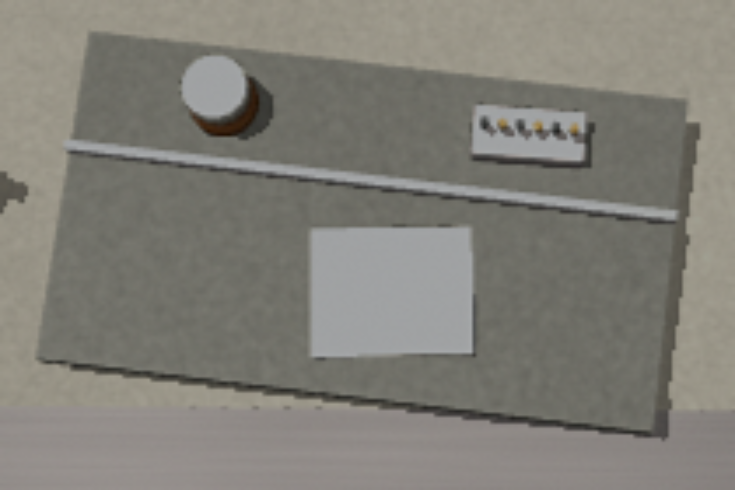

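The crop confirms a plain white rectangle in front of the strip, turned about 8°, with a gap of about 20 mm. The fitted ledge is 380.7×211 mm, with its origin at about (551, 10) mm and yaw −0.1145. Next I move to a point in front of the blank.

Call:
{"api": "carry_out", "payload": {"dp": [[-12.1,0,-11.1],[-12.1,0,-11.1],[-12.1,0,-11.1],[-12.1,0,-11.1],[-12.1,0,-11.1]], "rotation": [[0,0,0],[0,0,0],[0,0,0],[0,0,0],[0,0,0]], "grip": [5,5,5,5,5]}}

```text
time: 1.52
position: [0.2941, 0.4498, 0.1898]
eef_rot: [-1.572, 0.002, 1.202]
wrist_force: [0.4, 1.2, 1.0]
grip_width: 0.0668
```

Call:
{"api": "carry_out", "payload": {"dp": [[-12.1,0,-11.1],[-12.1,0,-11.1],[-12.1,0,-11.1],[-12.1,0,-11.1],[-12.1,0,-11.1]], "rotation": [[0,0,0],[0,0,0],[0,0,0],[0,0,0],[0,0,0]], "grip": [5,5,5,5,5]}}

```text
time: 1.93
position: [0.355, 0.2976, 0.1904]
eef_rot: [-1.573, 0.001, 1.2]
wrist_force: [0.3, 0.8, -0.6]
grip_width: 0.0505
```

Call:
{"api": "carry_out", "payload": {"dp": [[-12.1,0,-11.1],[-12.1,0,-11.1],[-12.1,0,-11.1],[-12.1,0,-11.1],[-12.1,0,-11.1]], "rotation": [[0,0,0],[0,0,0],[0,0,0],[0,0,0],[0,0,0]], "grip": [5,5,5,5,5]}}

```text
time: 2.35
position: [0.4156, 0.1448, 0.1906]
eef_rot: [-1.573, 0.001, 1.199]
wrist_force: [0.1, 0.9, 0.0]
grip_width: 0.05
```

Call:
{"api": "carry_out", "payload": {"dp": [[-12.1,0,-11.1],[-12.1,0,-11.1],[-12.1,0,-11.1],[-12.1,0,-11.1],[-12.1,0,-11.1]], "rotation": [[0,-0.25,0],[0,-0.25,0],[0,-0.25,0],[0,-0.25,0],[0,-0.25,0]], "grip": [5,5,5,5,5]}}

```text
time: 2.77
position: [0.4757, -0.0064, 0.1905]
eef_rot: [-1.572, 0.001, 1.453]
wrist_force: [1.0, -0.1, 0.1]
grip_width: 0.0503
```

```bash
cat >> h.py <<'E'
YAW=-.1145; O=np.array([.5509,.0102]); RL=np.array([[np.cos(YAW),-np.sin(YAW)],[np.sin(YAW),np.cos(YAW)]])
def to(lx,ly,z):  # mm in ledge frame, world z mm -> tool shift cm
    s=readout.state(); R=Rot.from_euler("xyz",s["eef_rot"]).as_matrix(); p=np.array(s["position"])
    l=RL.T@(p[:2]-O)*1000; w=np.r_[O+RL@np.array([lx,ly])/1000,z/1000]
    print("t",s["time"],"ledge xy",l.round(1),"z",p[2].round(4),"tool x/y axes in ledge",(RL.T@R[:2,0]).round(4),"down",R[:,1].round(3),"F",np.round(s["wrist_force"],2),"w",s["grip_width"])
    print("dp",(R.T@(w-p)*100).round(2))
E
python3 -c "
from h import *
to(-75,-22.7,53)"
```

```text
t 2.7667 ledge xy [-72.8 -25.1] z 0.1905 tool x/y axes in ledge [0.0038 1.    ] down [ 0.001 -0.001 -1.   ] F [ 1.05 -0.05  0.06] w 0.05026742207167628
dp [ 0.25 13.75  0.23]
```

Call:
{"api": "carry_out", "payload": {"dp": [[0.2,4,0.2],[0.2,8,0.2],[0.2,11,0.2],[0.2,13,0.2],[0.2,13.7,0.2]], "rotation": [[0,0,0],[0,0,0],[0,0,0],[0,0,0],[0,0,0]], "grip": [5,5,5,5,5]}}

```text
time: 3.18
position: [0.4693, 0.0006, 0.049]
eef_rot: [-1.564, -0.001, 1.457]
wrist_force: [-0.2, 0.1, -0.5]
grip_width: 0.0499
```

Call:
{"api": "carry_out", "payload": {"dp": [[0,0,-0.4],[0,0,-0.8],[0,0,-1.2],[0,0,-1.6],[0,0,-1.9]], "rotation": [[0,0,0],[0,0,0],[0,0,0],[0,0,0],[0,0,0]], "grip": [5,5,5,5,5]}}

```text
time: 3.6
position: [0.4932, -0.0034, 0.055]
eef_rot: [-1.574, -0.0, 1.456]
wrist_force: [-0.6, -0.2, 0.1]
grip_width: 0.0498
```

Call:
{"api": "carry_out", "payload": {"dp": [[0,0,-0.3],[0,0,-0.6],[0,0,-0.9],[0,0,-1.1],[0,0,-1.3]], "rotation": [[0,0,0],[0,0,0],[0,0,0],[0,0,0],[0,0,0]], "grip": [5,5,5,5,5]}}

```text
time: 4.02
position: [0.5042, -0.0049, 0.0531]
eef_rot: [-1.571, -0.0, 1.456]
wrist_force: [-0.3, 0.4, -0.6]
grip_width: 0.0499
```

```bash
python3 -c "
from h import *
to(-25,-22.7,53)
f=optics.grab_frame('scene'); cv2.imwrite('pics/s2.png',cv2.resize(f['image'][150:390,220:520,::-1],None,fx=2.5,fy=2.5))"
```

```text
t 4.0167 ledge xy [-44.6 -20.3] z 0.0531 tool x/y axes in ledge [4.e-04 1.e+00] down [-0.  0. -1.] F [-0.25  0.37 -0.57] w 0.04992610375653959
dp [-0.24  0.01 -1.96]
```

View pics/s2.png

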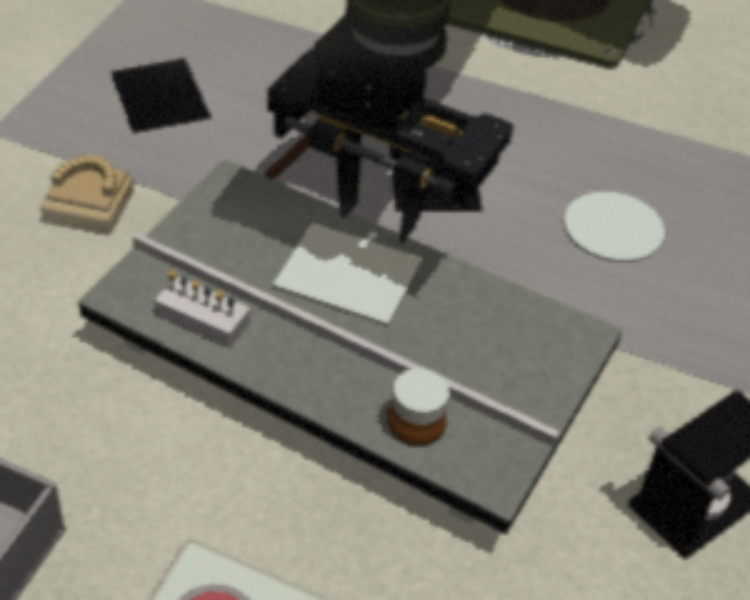

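The crop shows both fingertips at the near long side, around (345,210) and (405,235), and the blank still turned. I keep pushing slowly towards the strip.

Call:
{"api": "carry_out", "payload": {"dp": [[-0.1,0,-0.3],[-0.1,0,-0.6],[-0.1,0,-0.9],[-0.1,0,-1.1],[-0.1,0,-1.3]], "rotation": [[0,0,0],[0,0,0],[0,0,0],[0,0,0],[0,0,0]], "grip": [5,5,5,5,5]}}

```text
time: 4.48
position: [0.5171, -0.0073, 0.0531]
eef_rot: [-1.571, -0.0, 1.456]
wrist_force: [0.4, 0.2, -0.4]
grip_width: 0.05
```

Call:
{"api": "carry_out", "payload": {"dp": [[0,0,-0.15],[0,0,-0.3],[0,0,-0.45],[0,0,-0.5],[0,0,-0.5]], "rotation": [[0,0,0],[0,0,0],[0,0,0],[0,0,0],[0,0,0]], "grip": [5,5,5,5,5]}}

```text
time: 4.9
position: [0.5219, -0.0079, 0.0532]
eef_rot: [-1.571, 0.0, 1.456]
wrist_force: [0.2, -0.3, 0.4]
grip_width: 0.0501
```

```bash
cat >> h.py <<'E'
def blankpose(name="top"):
    f=optics.grab_frame(name); B,_,_=pts(f,blankmask(f)); b,c,wh=rect(B)
    print(name,"corners ledge mm",((b/1000-O)@RL*1000).round(1).tolist(),"size",np.round(wh,1),"z",np.median(B[:,2]).round(4)); return f
E
python3 -c "
from h import *
to(-25,-22.7,53)
blankpose('scene')"
```

```text
t 4.9 ledge xy [-26.7 -21.3] z 0.0532 tool x/y axes in ledge [3.e-04 1.e+00] down [-0. -0. -1.] F [ 0.23 -0.27  0.44] w 0.050069098614843224
dp [-0.14  0.02 -0.17]
scene corners ledge mm [[-2.9, 27.1], [8.8, -72.7], [44.7, -68.5], [33.1, 31.3]] size [ 36.2 100.4] z 0.0572
```

Call:
{"api": "carry_out", "payload": {"dp": [[0,0,-0.1],[0,0,-0.2],[0,0,-0.3],[0,0,-0.3],[0,0,-0.3]], "rotation": [[0,0,0],[0,0,0],[0,0,0],[0,0,0],[0,0,0]], "grip": [5,5,5,5,5]}}

```text
time: 5.37
position: [0.5248, -0.0082, 0.0532]
eef_rot: [-1.571, 0.0, 1.456]
wrist_force: [-0.8, -0.6, -0.8]
grip_width: 0.0497
```

```bash
python3 -c "
from h import *
to(-25,-22.7,53)
f=optics.grab_frame('scene'); cv2.imwrite('pics/s3.png',cv2.resize(f['image'][200:330,280:440,::-1],None,fx=4.5,fy=4.5,interpolation=2))"
```

```text
t 5.3667 ledge xy [-23.8 -21.3] z 0.0532 tool x/y axes in ledge [3.e-04 1.e+00] down [-0. -0. -1.] F [-0.85 -0.56 -0.78] w 0.04967712109694728
dp [-0.14  0.02  0.12]
```

View pics/s3.png

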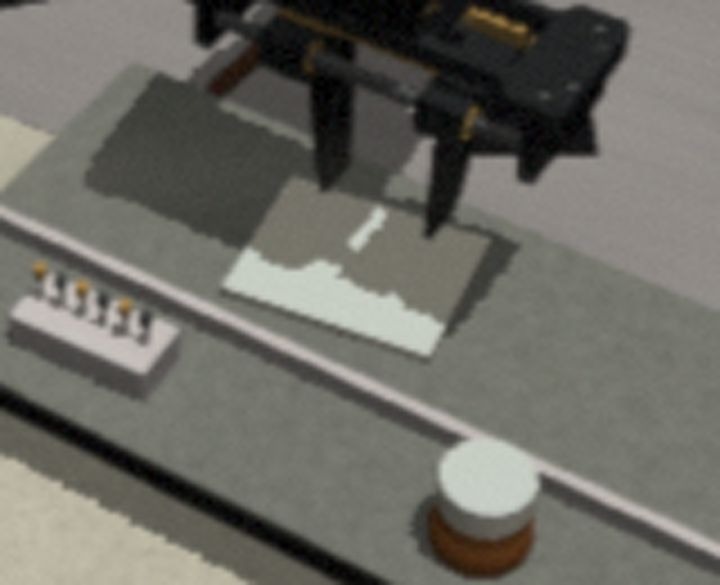

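The blank has not moved. The fingertips hover over it, since their tips evidently sit higher when open. I measure the tip height.

```bash
python3 -c "
from h import *
for n in ('scene','top'):
    f=optics.grab_frame(n); P,u,v=pts(f); l=(P[:,:2]-O)@RL*1000
    im=f['image'].max(2)[v,u]
    k=(l[:,0]>-50)&(l[:,0]<10)&(abs(l[:,1]+21)<60)&(P[:,2]>.058)&(P[:,2]<.1)&(im<90)
    for side in (1,-1):
        m=k&((l[:,1]+21)*side>0)
        if m.sum()<5: continue
        i=np.argsort(P[m,2])[:12]; print(n,side,m.sum(),np.c_[l[m][i],P[m,2][i]*1000].round(0)[::2].tolist())
"
```

```text
scene 1 39 [[-24.0, 26.0, 59.0], [-24.0, 7.0, 80.0], [-12.0, 7.0, 81.0], [-15.0, 8.0, 82.0], [-18.0, 8.0, 83.0], [-24.0, 9.0, 84.0]]
scene -1 55 [[-33.0, -47.0, 79.0], [-21.0, -47.0, 80.0], [-13.0, -47.0, 80.0], [-34.0, -47.0, 81.0], [-15.0, -46.0, 82.0], [-12.0, -49.0, 83.0]]
```

```bash
python3 -c "
from h import *
f=optics.grab_frame('scene'); P,u,v=pts(f); l=(P[:,:2]-O)@RL*1000
k=(l[:,0]>-60)&(l[:,0]<10)&(abs(l[:,1]+21)<60)
print(np.histogram(P[k,2]*1000,bins=range(44,110,3)))
# pixel column through finger at crop (430,235)-> full
c=280+430/4.5; r=200+235/4.5
for rr in range(int(r)-14,int(r)+5):
    for cc in (int(c)-2,int(c),int(c)+2):
        m=(u==cc)&(v==rr); print(rr,cc,f['image'][rr,cc].max(),np.r_[l[m][0],P[m,2][0]*1000].round(0) if m.any() else None,end=' | ')
    print()
"
```

```text
(array([  0,  64, 250, 178, 620, 100,   0,   0,   0,   0,   1,   5,  11,
         9,  12,  12,  16,  16,  19,  16,  16]), array([ 44,  47,  50,  53,  56,  59,  62,  65,  68,  71,  74,  77,  80,
        83,  86,  89,  92,  95,  98, 101, 104, 107]))
238 373 141 [-121.  -52.    4.] | 238 375 111 [-127.  -50.   -0.] | 238 377 26 [-14.   7. 119.] | 
239 373 140 [-121.  -52.    0.] | 239 375 94 [-123.  -47.    1.] | 239 377 23 [-11.   9. 119.] | 
240 373 129 [-116.  -49.    3.] | 240 375 89 [-121.  -46.    1.] | 240 377 20 [-14.   8. 114.] | 
241 373 119 [-66. -25.  52.] | 241 375 81 [-114.  -43.    4.] | 241 377 24 [-13.   8. 112.] | 
242 373 115 [-64. -24.  52.] | 242 375 63 [-14.   4. 106.] | 242 377 29 [-10.  10. 112.] | 
243 373 119 [-60. -22.  52.] | 243 375 47 [-15.   4. 102.] | 243 377 24 [-11.  10. 109.] | 
244 373 105 [-59. -21.  51.] | 244 375 47 [-13.   5. 102.] | 244 377 23 [-12.  10. 106.] | 
245 373 69 [-56. -20.  51.] | 245 375 32 [-16.   4.  96.] | 245 377 22 [-14.   9. 101.] | 
246 373 64 [-55. -19.  50.] | 246 375 30 [-11.   6.  99.] | 246 377 19 [-13.  10.  99.] | 
247 
[... 220 characters left out ...]
[-13.   6.  89.] | 249 377 28 [-14.  10.  90.] | 
250 373 104 [-39. -10.  56.] | 250 375 32 [-13.   6.  86.] | 250 377 55 [-18.   8.  83.] | 
251 373 104 [-34.  -8.  58.] | 251 375 35 [-12.   7.  85.] | 251 377 86 [-18.   9.  81.] | 
252 373 105 [-30.  -6.  59.] | 252 375 55 [-12.   7.  82.] | 252 377 114 [-34.   1.  60.] | 
253 373 115 [-29.  -5.  57.] | 253 375 96 [-32.  -2.  57.] | 253 377 118 [-34.   2.  57.] | 
254 373 115 [-28.  -4.  57.] | 254 375 114 [-30.  -1.  56.] | 254 377 117 [-32.   3.  57.] | 
255 373 118 [-24.  -2.  58.] | 255 375 117 [-26.   1.  58.] | 255 377 117 [-28.   5.  58.] | 
256 373 118 [-24.  -2.  55.] | 256 375 115 [-23.   3.  59.] | 256 377 115 [-25.   6.  59.] |
```

Call:
{"api": "carry_out", "payload": {"dp": [[0,-0.5,2],[0,-1,5],[0,-1,6.5],[0,-1,6.5],[0,-1,6.5]], "rotation": [[0,0,0],[0,0,0],[0,0,0],[0,0,0],[0,0,0]], "grip": [2.5,2.5,2.5,2.5,2.5]}}

```text
time: 5.98
position: [0.4603, -0.0007, 0.0633]
eef_rot: [-1.572, 0.0, 1.456]
wrist_force: [-0.1, -0.3, -0.4]
grip_width: 0.0259
```

```bash
cat >> h.py <<'E'
def tips():
    s=readout.state(); l0=RL.T@(np.array(s["position"])[:2]-O)*1000
    f=optics.grab_frame("scene"); P,u,v=pts(f); l=(P[:,:2]-O)@RL*1000-l0; z=P[:,2]*1000
    k=(abs(l[:,0])<25)&(abs(l[:,1])<60)&(z>20)&(z<115)&(f["image"].max(2)[v,u]<75)
    i=np.argsort(z[k])[:14]; print("z tcp",s["position"][2],"w",s["grip_width"],"low dark pts rel tcp",np.c_[l[k][i],z[k][i]].round(0)[::2].tolist()); return f
E
python3 -c "
from h import *
to(-75,-22,53); tips()"
```

```text
t 5.9833 ledge xy [-88.8 -21.2] z 0.0633 tool x/y axes in ledge [3.e-04 1.e+00] down [ 0.001 -0.    -1.   ] F [-0.06 -0.35 -0.45] w 0.025904531407876966
dp [-0.08  1.04 -1.38]
z tcp 0.06334226932100684 w 0.025904531407876966 low dark pts rel tcp [[20.0, -3.0, 47.0], [18.0, -9.0, 48.0], [20.0, -0.0, 48.0], [21.0, 48.0, 49.0], [21.0, 43.0, 49.0], [23.0, -16.0, 49.0], [20.0, 29.0, 49.0]]
```

Call:
{"api": "carry_out", "payload": {"dp": [[0,0,0],[0,0,0],[0,0,0],[0,0,0],[0,0,0]], "rotation": [[0,0,0],[0,0,0],[0,0,0],[0,0,0],[0,0,0]], "grip": [0,0,0,0,0]}}

```text
time: 6.45
position: [0.4605, -0.0008, 0.0631]
eef_rot: [-1.57, 0.0, 1.456]
wrist_force: [-0.3, -0.0, -0.1]
grip_width: 0.0012
```

```bash
python3 -c "
from h import *
f=tips(); cv2.imwrite('pics/s4.png',cv2.resize(f['image'][150:330,280:480,::-1],None,fx=4,fy=3.3,interpolation=2)); blankpose('scene')"
```

```text
z tcp 0.06305843022551741 w 0.0011854088451840003 low dark pts rel tcp [[19.0, -45.0, 48.0], [19.0, 2.0, 49.0], [23.0, 7.0, 49.0], [19.0, -25.0, 50.0], [20.0, -39.0, 50.0], [20.0, 45.0, 50.0], [21.0, -34.0, 50.0]]
scene corners ledge mm [[-50.3, 20.4], [-34.8, -80.7], [46.3, -68.3], [30.8, 32.9]] size [ 82.1 102.3] z 0.0573
```

View pics/s4.png

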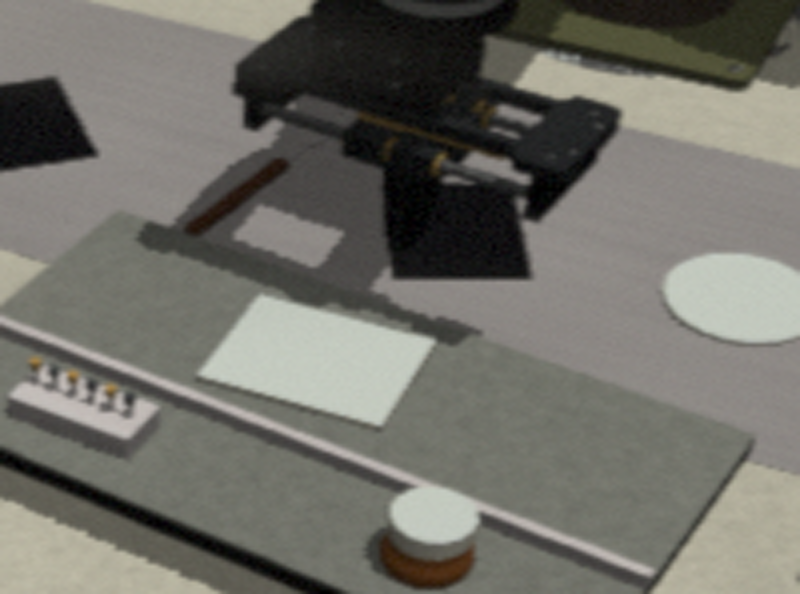

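```bash
sed -i 's/abs(l\[:,0\])<25)&(abs(l\[:,1\])<60)&(z>20)/abs(l[:,0])<16)\&(abs(l[:,1])<45)\&(z>25)/' h.py; python3 -c "
from h import *
tips()"
```

```text
z tcp 0.0630755197281405 w 2.7294557557967e-05 low dark pts rel tcp [[9.0, -4.0, 88.0], [-6.0, 4.0, 88.0], [10.0, 5.0, 90.0], [-7.0, 5.0, 91.0], [12.0, -4.0, 92.0], [-8.0, 5.0, 93.0], [11.0, -2.0, 93.0]]
```

Call:
{"api": "carry_out", "payload": {"dp": [[0,0,-1.5],[0,0,-3.2],[0,1,-3.2],[0,2,-3.2],[0,2,-3.2]], "rotation": [[0,0,0],[0,0,0],[0,0,0],[0,0,0],[0,0,0]], "grip": [5,5,5,5,5]}}

```text
time: 7.02
position: [0.4891, -0.0041, 0.0399]
eef_rot: [-1.565, -0.0, 1.456]
wrist_force: [-1.3, 0.0, -0.6]
grip_width: 0.0283
```

```bash
python3 -c "
from h import *
to(-56,-22,30);tips()"
```

```text
t 7.0167 ledge xy [-59.8 -21.2] z 0.0399 tool x/y axes in ledge [3.e-04 1.e+00] down [-0.006  0.001 -1.   ] F [-1.26  0.02 -0.58] w 0.028262509593231188
dp [-0.08  0.99 -0.38]
z tcp 0.0398894788972014 w 0.028262509593231188 low dark pts rel tcp [[2.0, -6.0, 48.0], [-12.0, -31.0, 48.0], [-4.0, -37.0, 49.0], [1.0, -44.0, 49.0], [0.0, -37.0, 49.0], [-6.0, -16.0, 49.0], [6.0, 1.0, 49.0]]
```

Call:
{"api": "carry_out", "payload": {"dp": [[0,0.2,0],[0,0.4,0],[0,0.6,0],[0,0.7,0],[0,0.7,0]], "rotation": [[0,0,0],[0,0,0],[0,0,0],[0,0,0],[0,0,0]], "grip": [5,5,5,5,5]}}

```text
time: 7.48
position: [0.4918, -0.0044, 0.0361]
eef_rot: [-1.571, 0.0, 1.456]
wrist_force: [-0.8, -0.4, -0.1]
grip_width: 0.0498
```

```bash
python3 -c "
from h import *
to(-56,-22,30);f=tips(); cv2.imwrite('pics/s5.png',cv2.resize(f['image'][190:300,290:430,::-1],None,fx=5,fy=5,interpolation=2))"
```

```text
t 7.4833 ledge xy [-57.  -21.2] z 0.0361 tool x/y axes in ledge [3.e-04 1.e+00] down [-0. -0. -1.] F [-0.83 -0.36 -0.1 ] w 0.04983055672418592
dp [-0.08  0.61 -0.1 ]
z tcp 0.03605666664574576 w 0.04983055672418592 low dark pts rel tcp [[5.0, -15.0, 48.0], [-8.0, 4.0, 48.0], [-1.0, 11.0, 49.0], [-8.0, 11.0, 49.0], [-8.0, 45.0, 49.0], [10.0, 45.0, 49.0], [-8.0, 33.0, 49.0]]
```

View pics/s5.png

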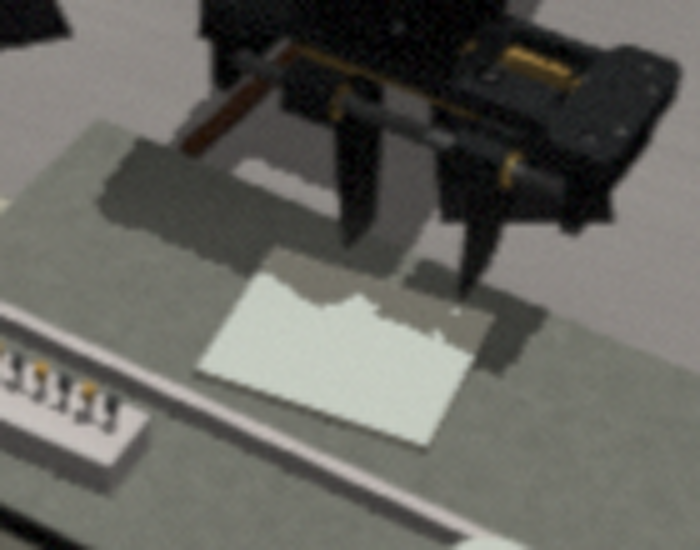

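The shot shows both fingertips still above the near edge, at (347,245) and (465,295). I back off slightly and feel for the ledge top.

Call:
{"api": "carry_out", "payload": {"dp": [[0,0,0.4],[0,0.3,0.4],[0,0.6,0.4],[0,0.7,0.4],[0,0.7,0.4]], "rotation": [[0,0,0],[0,0,0],[0,0,0],[0,0,0],[0,0,0]], "grip": [5,5,5,5,5]}}

```text
time: 7.95
position: [0.4876, -0.0039, 0.0286]
eef_rot: [-1.57, -0.0, 1.456]
wrist_force: [-0.0, -0.1, 0.3]
grip_width: 0.0502
```

Call:
{"api": "carry_out", "payload": {"dp": [[0,0.1,0],[0,0.2,0],[0,0.2,0],[0,0.2,0]], "rotation": [[0,0,0],[0,0,0],[0,0,0],[0,0,0]], "grip": [5,5,5,5]}}

```text
time: 8.28
position: [0.4881, -0.004, 0.0272]
eef_rot: [-1.571, 0.0, 1.456]
wrist_force: [0.2, 1.4, -0.4]
grip_width: 0.0503
```

Call:
{"api": "carry_out", "payload": {"dp": [[0,0.1,0],[0,0.2,0],[0,0.2,0],[0,0.2,0]], "rotation": [[0,0,0],[0,0,0],[0,0,0],[0,0,0]], "grip": [5,5,5,5]}}

```text
time: 8.62
position: [0.4883, -0.004, 0.0258]
eef_rot: [-1.571, 0.0, 1.456]
wrist_force: [-2.9, -0.7, 5.5]
grip_width: 0.0497
```

Contact with the ledge comes at TCP z ≈ 26 mm, so the true tips sit about 24 mm above the reported TCP. I raise 2.5 mm and push.

Call:
{"api": "carry_out", "payload": {"dp": [[0,-0.25,0],[0,-0.25,-0.3],[0,-0.25,-0.6],[0,-0.25,-0.9],[0,-0.25,-1.2]], "rotation": [[0,0,0],[0,0,0],[0,0,0],[0,0,0],[0,0,0]], "grip": [5,5,5,5,5]}}

```text
time: 9.03
position: [0.5001, -0.0053, 0.0274]
eef_rot: [-1.57, -0.0, 1.456]
wrist_force: [-0.4, -0.4, 0.1]
grip_width: 0.0501
```

Call:
{"api": "carry_out", "payload": {"dp": [[0,0,-0.3],[0,0,-0.6],[0,0,-0.9],[0,0,-1.2],[0,0,-1.5]], "rotation": [[0,0,0],[0,0,0],[0,0,0],[0,0,0],[0,0,0]], "grip": [5,5,5,5,5]}}

```text
time: 9.45
position: [0.5152, -0.0071, 0.0276]
eef_rot: [-1.571, 0.0, 1.456]
wrist_force: [0.3, -0.6, -0.3]
grip_width: 0.0503
```

```bash
python3 -c "
from h import *
to(-25,-22,28);f=blankpose('scene'); cv2.imwrite('pics/s6.png',cv2.resize(f['image'][190:300,290:430,::-1],None,fx=5,fy=5,interpolation=2))"
```

```text
t 9.45 ledge xy [-33.5 -21.3] z 0.0276 tool x/y axes in ledge [3.e-04 1.e+00] down [-0. -0. -1.] F [ 0.25 -0.64 -0.33] w 0.05025154887032378
dp [-0.07 -0.04 -0.85]
scene corners ledge mm [[-3.3, -82.0], [60.4, -82.0], [60.4, 21.2], [-3.2, 21.2]] size [103.2  63.7] z 0.0572
```

View pics/s6.png

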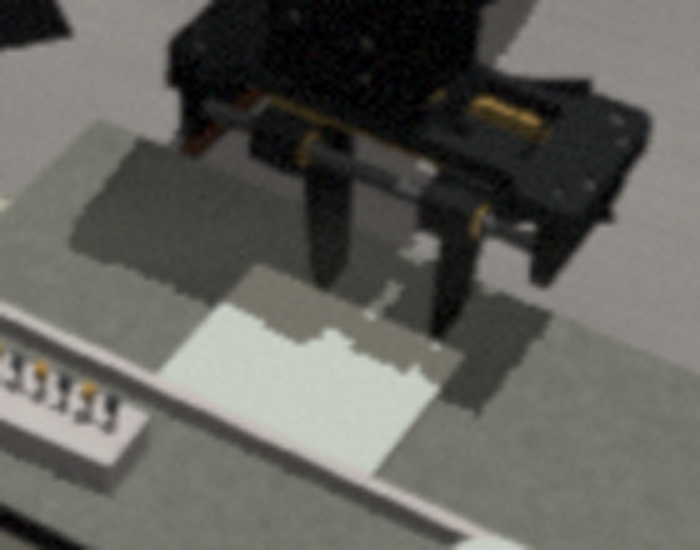

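The blank is now square and nearly at the strip: far side from (160,375) to (372,472), fingers on the near side.

Call:
{"api": "carry_out", "payload": {"dp": [[0,0,-0.2],[0,0,-0.4],[0,0,-0.6],[0,0,-0.6],[0,0,-0.6]], "rotation": [[0,0,0],[0,0,0],[0,0,0],[0,0,0],[0,0,0]], "grip": [5,5,5,5,5]}}

```text
time: 9.92
position: [0.5188, -0.0076, 0.0274]
eef_rot: [-1.565, 0.0, 1.456]
wrist_force: [-7.2, 0.6, 5.0]
grip_width: 0.05
```

Call:
{"api": "carry_out", "payload": {"dp": [[0,0,-0.1],[0,0,-0.2],[0,0,-0.2],[0,0,-0.2]], "rotation": [[0,0,0],[0,0,0],[0,0,0],[0,0,0]], "grip": [5,5,5,5]}}

```text
time: 10.25
position: [0.5188, -0.0075, 0.0272]
eef_rot: [-1.561, 0.0, 1.456]
wrist_force: [-12.9, 0.2, 10.3]
grip_width: 0.0502
```

```bash
python3 -c "
from h import *
to(-25,-22,28);f=blankpose('scene')"
```

```text
t 10.25 ledge xy [-29.9 -21.3] z 0.0272 tool x/y axes in ledge [-1.e-04  1.e+00] down [-0.01   0.001 -1.   ] F [-12.93   0.2   10.26] w 0.05019867332100676
dp [-0.07 -0.09 -0.49]
scene corners ledge mm [[2.5, -81.0], [61.7, -79.7], [59.4, 22.3], [0.3, 21.0]] size [102.   59.2] z 0.0573
```

The blank is seated, with 13 N of reaction from the strip. For the sideways push I keep this tool orientation, so the gripper body stays clear of the things behind the strip. I use the shut fingers on the left short edge.

Call:
{"api": "carry_out", "payload": {"dp": [[0,-0.2,1.0],[0,-0.2,2.5],[0,-3,2.5],[0,-5.2,2.5],[0,-5.2,2.5]], "rotation": [[0,0,0],[0,0,0],[0,0,0],[0,0,0],[0,0,0]], "grip": [5,5,5,5,5]}}

```text
time: 10.72
position: [0.5015, -0.0055, 0.0847]
eef_rot: [-1.58, 0.0, 1.456]
wrist_force: [0.7, 0.6, 1.0]
grip_width: 0.0504
```

Call:
{"api": "carry_out", "payload": {"dp": [[2.5,0,0],[5,0,-2],[7.4,0,-5],[7.4,0,-8],[7.4,0,-8]], "rotation": [[0,0,0],[0,0,0],[0,0,0],[0,0,0],[0,0,0]], "grip": [0,0,0,0,0]}}

```text
time: 11.13
position: [0.5901, 0.0599, 0.0793]
eef_rot: [-1.574, -0.0, 1.457]
wrist_force: [-1.0, -0.1, 0.8]
grip_width: 0.0218
```

```bash
python3 -c "
from h import *
to(30,50,28);blankpose('scene');f=blankpose('top'); cv2.imwrite('pics/t7.png',cv2.resize(f['image'][150:290,180:390,::-1],None,fx=3.5,fy=3.5,interpolation=2))"
```

```text
t 11.1333 ledge xy [33.2 53.8] z 0.0793 tool x/y axes in ledge [-0.0012  1.    ] down [ 0.003 -0.    -1.   ] F [-0.96 -0.07  0.83] w 0.021774458876130953
dp [-0.38  5.13  0.34]Traceback (most recent call last):
  File "<string>", line 3, in <module>
    to(30,50,28);blankpose('scene');f=blankpose('top'); cv2.imwrite('pics/t7.png',cv2.resize(f['image'][150:290,180:390,::-1],None,fx=3.5,fy=3.5,interpolation=2))
                 ~~~~~~~~~^^^^^^^^^
  File "h.py", line 27, in blankpose
    f=optics.grab_frame(name); B,_,_=pts(f,blankmask(f)); b,c,wh=rect(B)
                                           ~~~~~~~~~^^^
  File "h.py", line 19, in blankmask
    return l==1+np.argmax(st[1:,4])
                ~~~~~~~~~^^^^^^^^^^
    return _wrapfunc(a, 'argmax', axis=axis, out=out, **kwds)
    return bound(*args, **kwds)
ValueError: attempt to get argmax of an empty sequence
```

```bash
cat >> h.py <<'E'
def bp2(name):
    f=optics.grab_frame(name)
    for r in regions_of(f,"blank"):
        B,_,_=pts(f,r["region"]); B=B[(B[:,2]>.051)&(B[:,2]<.0605)]
        if len(B)>200:
            b,c,wh=rect(B); print(name,round(r["p"],2),"corners",((b/1000-O)@RL*1000).round(1).tolist(),np.round(wh,1),np.median(B[:,2]).round(4))
    return f
E
python3 -c "
from h import *
bp2('top');f=bp2('scene'); cv2.imwrite('pics/s7.png',cv2.resize(f['image'][180:330,260:450,::-1],None,fx=4,fy=4,interpolation=2))"
```

```text
top 0.7 corners [[-15.8, -78.1], [64.4, -78.1], [64.5, 22.1], [-15.7, 22.2]] [100.2  80.2] 0.0559
scene 0.6 corners [[-18.5, -78.6], [58.3, -77.1], [56.4, 23.5], [-20.4, 22.0]] [100.6  76.8] 0.0573
```

View pics/s7.png

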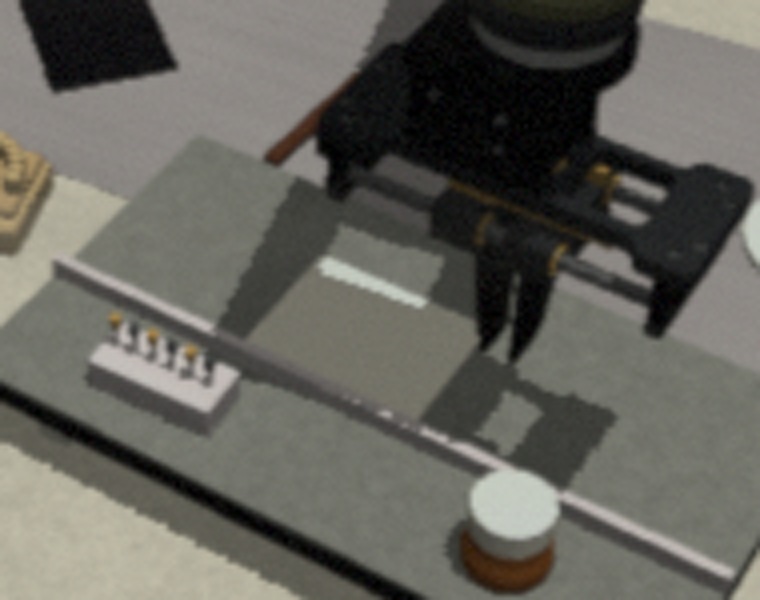

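The top fit puts the blank at lx −15.8…64.4, ly −78…22, flat against the strip. I lower beside the left edge and push along −y by 145 mm in total.

Call:
{"api": "carry_out", "payload": {"dp": [[0,2.5,0.2],[0,4.5,0.2],[0,5.1,0.2],[0,5.1,0.2]], "rotation": [[0,0,0],[0,0,0],[0,0,0],[0,0,0]], "grip": [0,0,0,0]}}

```text
time: 11.72
position: [0.5819, 0.0592, 0.0274]
eef_rot: [-1.568, 0.0, 1.456]
wrist_force: [-0.3, 0.3, 0.9]
grip_width: 0.0004
```

```bash
python3 -c "
from h import *
to(30,34,28)"
```

```text
t 11.7167 ledge xy [25.2 52.2] z 0.0274 tool x/y axes in ledge [8.e-04 1.e+00] down [-0.003 -0.    -1.   ] F [-0.26  0.29  0.93] w 0.00037970145337150156
dp [-1.82 -0.06 -0.48]
```

Call:
{"api": "carry_out", "payload": {"dp": [[-0.4,-0.05,-0.3],[-0.9,-0.05,-0.5],[-1.3,-0.05,-0.5],[-1.8,-0.05,-0.5],[-2.3,-0.05,-0.5]], "rotation": [[0,0,0],[0,0,0],[0,0,0],[0,0,0],[0,0,0]], "grip": [0,0,0,0,0]}}

```text
time: 12.13
position: [0.5865, 0.0354, 0.0297]
eef_rot: [-1.572, 0.0, 1.456]
wrist_force: [0.2, -0.0, -0.1]
grip_width: 0.0002
```

Call:
{"api": "carry_out", "payload": {"dp": [[-0.5,0,0],[-1.0,0,0],[-1.5,0,0],[-2.0,0,0],[-2.5,0,0]], "rotation": [[0,0,0],[0,0,0],[0,0,0],[0,0,0],[0,0,0]], "grip": [0,0,0,0,0]}}

```text
time: 12.55
position: [0.5833, 0.0107, 0.0292]
eef_rot: [-1.571, -0.0, 1.456]
wrist_force: [0.3, -0.2, 0.1]
grip_width: 0.0003
```

```bash
python3 -c "
from h import *
to(30,-60,28); bp2('top'); bp2('scene')"
```

```text
t 12.55 ledge xy [32.2  4.2] z 0.0292 tool x/y axes in ledge [4.e-04 1.e+00] down [-0.  0. -1.] F [ 0.3  -0.22  0.09] w 0.0003199375163478722
dp [-6.42  0.12  0.22]
top 0.8 corners [[-16.7, -100.7], [65.0, -100.2], [64.6, -28.9], [-17.1, -29.4]] [71.3 81.7] 0.056
scene 0.96 corners [[-18.1, -104.6], [57.0, -105.6], [58.4, -1.8], [-16.7, -0.8]] [103.8  75.1] 0.0574
```

Call:
{"api": "carry_out", "payload": {"dp": [[-0.6,0.1,0.1],[-1.2,0.1,0.2],[-1.8,0.1,0.2],[-2.4,0.1,0.2],[-3.0,0.1,0.2]], "rotation": [[0,0,0],[0,0,0],[0,0,0],[0,0,0],[0,0,0]], "grip": [0,0,0,0,0]}}

```text
time: 13.17
position: [0.5778, -0.0191, 0.0281]
eef_rot: [-1.571, 0.0, 1.456]
wrist_force: [0.2, -0.3, -0.8]
grip_width: 0.0004
```

Call:
{"api": "carry_out", "payload": {"dp": [[-0.6,0,0],[-1.2,0,0],[-1.8,0,0],[-2.4,0,0],[-3.0,0,0]], "rotation": [[0,0,0],[0,0,0],[0,0,0],[0,0,0],[0,0,0]], "grip": [0,0,0,0,0]}}

```text
time: 13.58
position: [0.5745, -0.0488, 0.0281]
eef_rot: [-1.571, -0.0, 1.456]
wrist_force: [-0.6, 0.9, -1.6]
grip_width: 0.0005
```

```bash
python3 -c "
from h import *
to(30,-118,28); bp2('top'); bp2('scene')"
```

```text
t 13.5833 ledge xy [ 30.2 -55.9] z 0.0281 tool x/y axes in ledge [4.e-04 1.e+00] down [-0.  0. -1.] F [-0.6   0.85 -1.57] w 0.00047353335994772765
dp [-6.21  0.01  0.01]
top 0.95 corners [[-18.8, -159.6], [60.3, -161.0], [61.3, -104.1], [-17.8, -102.7]] [56.9 79.1] 0.056
scene 0.86 corners [[-20.2, -164.9], [56.7, -166.0], [58.2, -61.5], [-18.7, -60.4]] [104.5  77. ] 0.0574
```

Call:
{"api": "carry_out", "payload": {"dp": [[-0.6,0,0],[-1.2,0,0],[-1.8,0,0],[-2.4,0,0],[-3.0,0,0]], "rotation": [[0,0,0],[0,0,0],[0,0,0],[0,0,0],[0,0,0]], "grip": [0,0,0,0,0]}}

```text
time: 14.2
position: [0.571, -0.0786, 0.0282]
eef_rot: [-1.571, 0.0, 1.456]
wrist_force: [-0.1, -0.3, -0.4]
grip_width: 0.0003
```

Call:
{"api": "carry_out", "payload": {"dp": [[-0.6,0,0],[-1.2,0,0],[-1.8,0,0],[-2.4,0,0],[-2.8,0,0]], "rotation": [[0,0,0],[0,0,0],[0,0,0],[0,0,0],[0,0,0]], "grip": [0,0,0,0,0]}}

```text
time: 14.62
position: [0.5678, -0.1066, 0.0282]
eef_rot: [-1.571, 0.0, 1.456]
wrist_force: [-0.6, 1.4, -0.0]
grip_width: 0.0007
```

```bash
python3 -c "
from h import *
to(30,-118,28); bp2('top'); bp2('scene')"
```

```text
t 14.6167 ledge xy [  30.1 -114.1] z 0.0282 tool x/y axes in ledge [7.e-04 1.e+00] down [-0. -0. -1.] F [-0.57  1.36 -0.02] w 0.0006775187622354924
dp [-0.39  0.02  0.01]
top 0.62 corners [[-19.6, -217.3], [57.0, -219.1], [58.0, -177.8], [-18.6, -176.0]] [41.4 76.6] 0.0558
top 0.5 corners [[-64.8, -189.0], [144.7, -188.2], [143.5, 189.5], [-66.1, 188.8]] [377.7 209.6] 0.052
scene 0.78 corners [[-18.4, -219.8], [59.6, -220.2], [60.1, -118.2], [-18.0, -117.9]] [102.  78.] 0.0573
```

Call:
{"api": "carry_out", "payload": {"dp": [[-0.2,0,0],[-0.4,0,0],[-0.4,0,0],[0.6,0,0],[2,0,0]], "rotation": [[0,0,0],[0,0,0],[0,0,0],[0,0,0],[0,0,0]], "grip": [0,0,0,0,0]}}

```text
time: 15.23
position: [0.5703, -0.0857, 0.0282]
eef_rot: [-1.571, -0.0, 1.454]
wrist_force: [0.6, -0.5, -0.4]
grip_width: 0.0007
```

Call:
{"api": "carry_out", "payload": {"dp": [[0.5,-3,0],[0.5,-6,0],[3,-8,3],[5,-8,6],[7,-8,9]], "rotation": [[0,0,0],[0,0,0],[0,0,0],[0,0,0],[0,0,0]], "grip": [0,0,0,0,0]}}

```text
time: 15.65
position: [0.4893, -0.0042, 0.1103]
eef_rot: [-1.575, -0.001, 1.456]
wrist_force: [-0.7, 2.0, 0.7]
grip_width: 0.0005
```

Call:
{"api": "carry_out", "payload": {"dp": [[3,0,2.5],[6,0,5],[9,0,7.5],[12,0,10],[12,0,10]], "rotation": [[0,0,0],[0,0,0],[0,0,0],[0,0,0],[0,0,0]], "grip": [5,5,5,5,5]}}

```text
time: 16.07
position: [0.3994, 0.1297, 0.1078]
eef_rot: [-1.569, -0.002, 1.463]
wrist_force: [0.5, 0.4, 0.5]
grip_width: 0.0285
```

```bash
python3 -c "
from h import *
to(-40,-173,28); bp2('scene');f=bp2('top'); cv2.imwrite('pics/t8.png',cv2.resize(f['image'][150:290,200:440,::-1],None,fx=3.3,fy=3.3,interpolation=2))
P,u,v=pts(f);l=(P[:,:2]-O)@RL*1000
for a,b in((-190,-150),(-150,-120)):
    for lo,hi in ((.0595,.0645),): 
        k=(l[:,1]>a)&(l[:,1]<b)&(P[:,2]>lo)&(P[:,2]<hi)&(l[:,0]>50)&(l[:,0]<80); print('strip lx',np.percentile(l[k,0],[2,50,98]).round(1))
"
```

```text
t 16.0667 ledge xy [-164.1  101.4] z 0.1078 tool x/y axes in ledge [-0.0068  1.    ] down [-0.001  0.002 -1.   ] F [0.46 0.39 0.5 ] w 0.02853420558589122
dp [-27.54   7.9  -12.24]
scene 0.93 corners [[-23.5, -223.3], [59.5, -220.1], [55.6, -118.1], [-27.4, -121.3]] [102.  83.] 0.0572
top 0.88 corners [[-19.7, -221.1], [60.4, -222.6], [62.3, -122.7], [-17.9, -121.2]] [99.9 80.1] 0.0558
strip lx [54.8 67.4 70.9]
strip lx [54.1 67.  70.6]
```

View pics/t8.png

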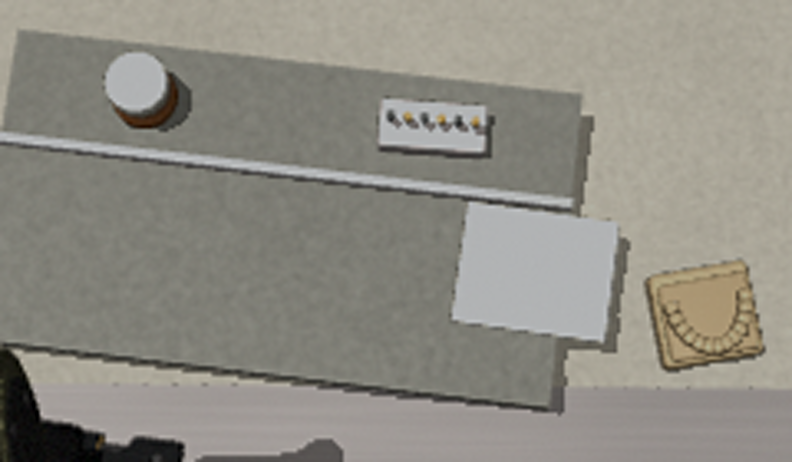

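The top view shows the blank hanging over the right end: corners at (470,203), (620,222), (605,343), (453,320). The overhang is about 32 mm with a 2–4 mm gap at the strip. I make one gentle two-finger touch-up to close the gap.

Call:
{"api": "carry_out", "payload": {"dp": [[-4,0,-1],[-8,0,-2],[-12,0,-3],[-15,0,-4],[-15,0,-4]], "rotation": [[0,0,0],[0,0,0],[0,0,0],[0,0,0],[0,0,0]], "grip": [4,4,4,4,4]}}

```text
time: 16.68
position: [0.427, -0.0347, 0.1087]
eef_rot: [-1.572, 0.002, 1.448]
wrist_force: [0.1, 1.1, -0.8]
grip_width: 0.0401
```

Call:
{"api": "carry_out", "payload": {"dp": [[-4,0,-2],[-8,0,-4],[-12,0,-6],[-12,0,-6],[-12,0,-6]], "rotation": [[0,0,0],[0,0,0],[0,0,0],[0,0,0],[0,0,0]], "grip": [4,4,4,4,4]}}

```text
time: 17.1
position: [0.4722, -0.158, 0.1081]
eef_rot: [-1.57, -0.0, 1.451]
wrist_force: [-0.2, 0.1, -0.4]
grip_width: 0.0399
```

```bash
python3 -c "
from h import *
to(-62,-167,28)"
```

```text
t 17.1 ledge xy [ -58.9 -176.1] z 0.1081 tool x/y axes in ledge [0.0058 1.    ] down [-0.  0. -1.] F [-0.18  0.11 -0.38] w 0.0398922737839595
dp [0.9  8.01 0.31]
```

Call:
{"api": "carry_out", "payload": {"dp": [[0.5,3,0.3],[0.9,6,0.3],[0.9,7.6,0.3],[0.9,8,0.3],[0.9,8,0.3]], "rotation": [[0,-0.006,0],[0,-0.006,0],[0,-0.006,0],[0,-0.006,0],[0,-0.006,0]], "grip": [4,4,4,4,4]}}

```text
time: 17.52
position: [0.4682, -0.1441, 0.027]
eef_rot: [-1.567, -0.002, 1.462]
wrist_force: [0.8, 0.4, 0.1]
grip_width: 0.04
```

Call:
{"api": "carry_out", "payload": {"dp": [[0,0,-0.5],[0,0,-1],[0,0,-1.5],[0,0,-1.9],[0,0,-2.2]], "rotation": [[0,0,0],[0,0,0],[0,0,0],[0,0,0],[0,0,0]], "grip": [4,4,4,4,4]}}

```text
time: 17.93
position: [0.4926, -0.1483, 0.0287]
eef_rot: [-1.572, 0.0, 1.462]
wrist_force: [-0.2, -0.1, -0.4]
grip_width: 0.0398
```

```bash
python3 -c "
from h import *
to(-31,-167,28); bp2('scene')"
```

```text
t 17.9333 ledge xy [ -39.8 -164.1] z 0.0287 tool x/y axes in ledge [-0.0058  1.    ] down [ 0.001 -0.    -1.   ] F [-0.17 -0.05 -0.38] w 0.039779241576391094
dp [-0.29  0.07 -0.88]
scene 0.78 corners [[-23.9, -225.5], [59.5, -223.3], [56.6, -118.2], [-26.8, -120.5]] [105.1  83.4] 0.0573
```

Call:
{"api": "carry_out", "payload": {"dp": [[0,0.05,-0.2],[0,0.05,-0.4],[0,0.05,-0.6],[0,0.05,-0.8],[0,0.05,-0.8]], "rotation": [[0,0.006,0],[0,0.006,0],[0,0.006,0],[0,0.006,0],[0,0.006,0]], "grip": [4,4,4,4,4]}}

```text
time: 18.45
position: [0.4998, -0.1491, 0.0277]
eef_rot: [-1.571, 0.0, 1.456]
wrist_force: [-0.4, -0.6, -0.4]
grip_width: 0.04
```

Call:
{"api": "carry_out", "payload": {"dp": [[0,0,-0.1],[0,0,-0.15],[0,0,-0.15]], "rotation": [[0,0,0],[0,0,0],[0,0,0]], "grip": [4,4,4]}}

```text
time: 18.7
position: [0.501, -0.1492, 0.0276]
eef_rot: [-1.571, 0.0, 1.456]
wrist_force: [-0.1, -0.4, -0.9]
grip_width: 0.0398
```

```bash
python3 -c "
from h import *
to(-31,-167,28); bp2('scene'); bp2('top')"
```

```text
t 18.7 ledge xy [ -31.3 -164.1] z 0.0276 tool x/y axes in ledge [3.e-04 1.e+00] down [-0.  0. -1.] F [-0.07 -0.4  -0.93] w 0.039782972560843975
dp [-0.29 -0.04 -0.03]
```

Call:
{"api": "carry_out", "payload": {"dp": [[0,-0.05,-0.1],[0,-0.05,-0.2],[0,-0.05,-0.2],[0,-0.05,-0.2]], "rotation": [[0,0,0],[0,0,0],[0,0,0],[0,0,0]], "grip": [4,4,4,4]}}

```text
time: 19.23
position: [0.5026, -0.1494, 0.0281]
eef_rot: [-1.57, 0.0, 1.456]
wrist_force: [-2.5, 0.3, 1.6]
grip_width: 0.0402
```

Contact is felt at 2.5 N and the blank is seated again. I withdraw and get clear.

Call:
{"api": "carry_out", "payload": {"dp": [[0,0,1],[0,0,3],[0,-3,4],[0,-7,4],[0,-9,6]], "rotation": [[0,0,0],[0,0,0],[0,0,0],[0,0,0],[0,0,0]], "grip": [4,4,4,4,4]}}

```text
time: 19.65
position: [0.4458, -0.1435, 0.1224]
eef_rot: [-1.578, 0.002, 1.456]
wrist_force: [-0.4, -0.4, 1.0]
grip_width: 0.0401
```

Call:
{"api": "carry_out", "payload": {"dp": [[3,-2,1],[7,-4,2],[11,-5,4],[14,-5,5],[17,-5,6]], "rotation": [[0,0,0],[0,0,0],[0,0,0],[0,0,0],[0,0,0]], "grip": [4,4,4,4,4]}}

```text
time: 20.07
position: [0.4028, 0.035, 0.1696]
eef_rot: [-1.575, -0.001, 1.456]
wrist_force: [0.5, 0.6, 1.1]
grip_width: 0.0398
```

Call:
{"api": "carry_out", "payload": {"dp": [[4,0,0],[8,0,0],[12,0,0],[12,0,0],[12,0,0]], "rotation": [[0,0,0],[0,0,0],[0,0,0],[0,0,0],[0,0,0]], "grip": [4,4,4,4,4]}}

```text
time: 20.48
position: [0.4163, 0.154, 0.168]
eef_rot: [-1.571, 0.0, 1.461]
wrist_force: [0.7, 0.2, 0.1]
grip_width: 0.0402
```

```bash
python3 -c "
from h import *
to(0,0,200); bp2('scene');f=bp2('top'); save(f,'t9.png')
for q in ('cast','bur_block','wax_jar','wax_knife','round_blank'):
    r=regions_of(f,q)[:1]
    for x in r: print(q,x['pixel'],np.median(pts(f,x['region'])[0],0).round(4))"
```

```text
t 20.4833 ledge xy [-150.1  127.5] z 0.168 tool x/y axes in ledge [-0.0043  1.    ] down [ 0. -0. -1.] F [0.75 0.25 0.12] w 0.04017359095356037
dp [-12.81  -3.2  -14.96]
scene 0.95 corners [[-23.7, -222.4], [62.9, -222.0], [62.5, -119.8], [-24.1, -120.2]] [102.2  86.6] 0.0574
top 0.93 corners [[-15.7, -221.4], [65.8, -221.3], [65.6, -121.4], [-15.8, -121.5]] [99.9 81.4] 0.0558
cast [415.5, 241.2] [ 0.5285 -0.2754  0.0285]
bur_block [334.5, 191.7] [ 0.6426 -0.0968  0.0696]
wax_jar [241.2, 173.6] [0.6631 0.0913 0.0909]
wax_knife [348.5, 325.3] [ 0.3502 -0.1355  0.0072]
round_blank [213.3, 333.2] [0.3393 0.164  0.0045]
```

View pics/t9.png

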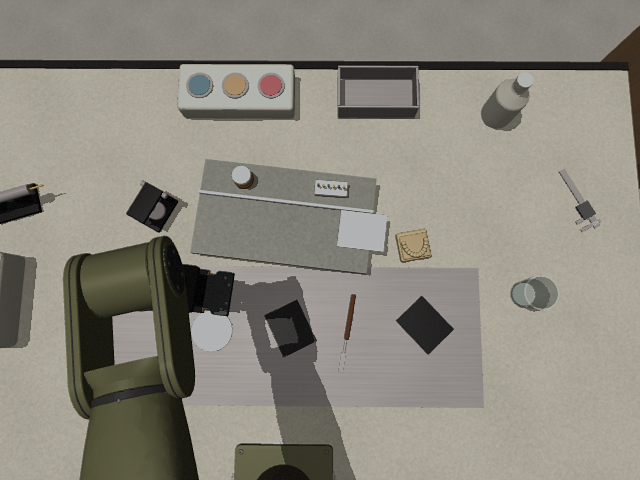

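The blank at (362,231) lies flush with the strip, and its right edge is at ly −221.4 mm, an overhang of about 31 mm. The other things stand where they were, and the arm is clear at z 0.168.

```bash
python3 -c "
from cell import robot
print(robot.finish_job())"
```

```text
the job is handed in; nothing more can be done
None
```

I pushed the blank flat against the strip, then along it until it hung out over the right end, beside the cast. I handed the job in at about 20 s of the 59 s; no verdict is reported.

- **Final position:** the top camera put the overhang at about 31 mm (22 to 44 allowed). Both far corners were at ledge x ≈ 65.7 mm, which is against the strip. The top face was at z ≈ 56 mm, so the blank lies flat.
- **Other things:** the cast, bur block, wax jar, wax knife and round blank re-measured within about 3 mm of their start. I only checked the articulator and tumbler by eye in the last picture. The arm finished clear.
- **First push missed:** the real fingertips sit about 24 mm higher than the reported TCP, so my first push passed over the blank without touching it. I found the true height by touching the ledge gently.
- **Gap closed:** after the sideways push the top view showed a 2–4 mm gap at the strip, so I closed it with one light two-finger push.
- **Cameras disagree slightly:** the scene camera read the far corners 3–8 mm nearer than the top camera throughout, including when the blank was pressed against the strip. I took the top camera as correct.

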